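# Click the lid of an olive tub shut, section by section

## Robot

A 7-joint arm with a two-finger parallel gripper is mounted at the origin on the work surface. World frame = base frame: x ahead of the robot, y to its left, z up, the work surface at z = 0. Lengths are in m, angles in rad, forces in N, time in s.
With the tool pointing down it reaches from about 0.425 to 0.925 m from the base axis. Payload 6.8 kg.
Tool frame: the origin (TCP) lies midway between the tips of the shut fingers; the grasp point (between the pads) lies 19 mm behind it; z points along the fingers, y is the direction in which the jaws open and shut (so a half turn about z gives the same grasp; the last joint's range is limited). The gripper opens to 85 mm and grips with 20 to 120 N. Pads are 22 mm wide; open, the fingers measure 114 mm over their backs; the gripper's body (76 mm by 85 mm) begins 54 mm behind the grasp point. The pads swing forward as they close: fully open they stand 13 mm farther back than shut.
Start: joints at [-1.458, 0.477, 0.022, 1.555, -0.011, 1.109, -0.083], TCP at [0.148, 0.659, 0.231] pointing down, gripper open.
Joint ranges: [-2.96, 2.96], [-0.34, 2.1], [-1.41, 1.46], [0.24, 2.44], [-1.37, 4.51], [0.17, 1.92], [-2.96, 2.96]. Speed limits (rad/s): [2.39, 2.39, 3.14, 3.14, 3.14, 3.14, 3.14].

## Interface

Orientations are given as a unit quaternion [w, x, y, z].
In Python, from station import bot, vision gives the robot as it stands.
- The arm moves only by the tool move_arm, never from a script. Its argument "increments" is text: rows parted by semicolons, each of 7 numbers parted by spaces: the opening, from 0 (shut) to 1 (fully open), then the shift along the world's x, y, z in mm, then the turn, a rotation vector about the world's x, y, z in rad. In form: grip x y z rx ry rz; .... A call has exactly 8 rows; each row shifts and turns the commanded pose from where the row before left it; what a row does not reach is not made up. A row lasts 1/8 s, in which the tool goes at most 62.5 mm and 10.7 degrees, less where a joint would pass 70% of its speed; a pose out of reach is approached as far as the arm can. A call with a gripper value outside its range is refused whole. The fingers move at their own pace and stop on an object; "newtons" is the grip in N (left out, the last holds). Time passes only in rows, so rows that do not move let the fingers close, or fill a call up. It gives the time, the measured TCP pose, the force and the opening at its end, in the units of the state.
- bot.get_obs(): the state, without advancing time (a new reading comes with each control period).
- vision.read_camera(name): name is "scene" or "top" or "wrist"; returns (picture, depth): 420x560x3 uint8, red, green, blue; 420x560 float32, m along the optical axis (not along the pixel's ray), 0 where there is no reading.
- vision.calibration(name): a dict with "fx", "fy", "cx", "cy" (pixels), "k1" (the pictures are not rectified: a ray, as slopes to the right and down, at radius r is drawn at 1 + k1 r^2 times it, then the intrinsics apply), "R" (3x3) and "t" (3): a world point X has camera coordinates R X + t; the wrist camera has in their place "hand_eye" (4x4, takes a point from camera to tool coordinates, whose origin is the TCP and whose axes are the flange's). Camera axes: x right, y down, z forward; pixel columns grow to the right and rows downward; lengths in m; the calibration is good to about 2 mm. A picture is of the moment at which its call begins: read the wrist's pose just before it. calibration takes no time and is no camera call.
- bot.hand_in(): hands the job in, once; it reports no verdict.
The state is a dict: "t": time; "q": joint angles; "joint_vel": joint speeds; "joint_torque": joint torques, N m; "eef_pos": TCP position; "tool_rot": TCP orientation; "contact_force": force on the tool from outside, world axes, zero at the start; "torque": the same for the moment, N m; "gripper_width": opening from 0.0 (shut) to 1.0 (fully open).
Only numpy, scipy, OpenCV 4.12 (cv2) and the standard library are available. Lean on these libraries where they do the work, as an engineer would, in place of code of your own. Each camera call takes 0.05 s, during which the arm holds its last target.

## Task

Press down around the rim of the red lid on the olive tub until every one of its six sections has clicked fully shut. Only press: leave the tub standing where it is without picking it up or crushing it, and do not disturb the jar, the shaker or the stacked tins beside it.

Things in the scene. Friction and masses are not known exactly. Their poses are not given: they have to be found in the camera images.
- tub: Round clear plastic delicatessen tub full of olives, 0.7 to 1 kg, loose on the worktop, a red press-on lid laid on it. 157 mm across, 92 mm high without the lid. Origin: centre of its underside; z up the tub's axis; x towards the middle of rim section 1, which has the pull tab. The sections' middles lie 0, 60, 120, 180, 240 and 300 degrees from x, anticlockwise from above.
- lid (a point): Centre of the red lid, on its middle panel (radius 62 mm), 91 mm above the worktop; the panel is down already and does not move. The rim round it, radius 67 to 85 mm, is split into six sections with narrow gaps. A shut section's top is flat, 97 mm above the worktop; an open one is flared up, its outer edge about 8 mm higher.
- rim1 (a joint): Rim section 1 of the lid (it has the pull tab, 24 mm wide, reaching out to radius 99 mm), hinged along its inner edge: 0 = flared up, open; 0.28 rad = clicked fully shut. Pressed in its middle it resists most at first, about 9 N, gives way half down, snaps shut by itself and stays; let go before that, it springs up again. Near its ends it takes nearly twice that force. Open at the start.
- rim2 (a joint): Rim section 2 of the lid, hinged along its inner edge: 0 = flared up, open; 0.28 rad = clicked fully shut. Pressed in its middle it resists most at first, about 9 N, gives way half down, snaps shut by itself and stays; let go before that, it springs up again. Near its ends it takes nearly twice that force. Open at the start.
- rim3 (a joint): Rim section 3 of the lid, hinged along its inner edge: 0 = flared up, open; 0.28 rad = clicked fully shut. Pressed in its middle it resists most at first, about 9 N, gives way half down, snaps shut by itself and stays; let go before that, it springs up again. Near its ends it takes nearly twice that force. Open at the start.
- rim4 (a joint): Rim section 4 of the lid, hinged along its inner edge: 0 = flared up, open; 0.28 rad = clicked fully shut. Pressed in its middle it resists most at first, about 9 N, gives way half down, snaps shut by itself and stays; let go before that, it springs up again. Near its ends it takes nearly twice that force. Open at the start.
- rim5 (a joint): Rim section 5 of the lid, hinged along its inner edge: 0 = flared up, open; 0.28 rad = clicked fully shut. Pressed in its middle it resists most at first, about 9 N, gives way half down, snaps shut by itself and stays; let go before that, it springs up again. Near its ends it takes nearly twice that force. Open at the start.
- rim6 (a joint): Rim section 6 of the lid, hinged along its inner edge: 0 = flared up, open; 0.28 rad = clicked fully shut. Pressed in its middle it resists most at first, about 9 N, gives way half down, snaps shut by itself and stays; let go before that, it springs up again. Near its ends it takes nearly twice that force. Open at the start.
- press1 (a point): Point to press on rim section 1: on its top face, at the middle of its arc, 74 mm from the tub's axis when open, 76.5 mm when shut. It moves with the section: about 103 mm above the worktop when open, 97 mm when shut.
- press2 (a point): Point to press on rim section 2: on its top face, at the middle of its arc, 74 mm from the tub's axis when open, 76.5 mm when shut. It moves with the section: about 103 mm above the worktop when open, 97 mm when shut.
- press3 (a point): Point to press on rim section 3: on its top face, at the middle of its arc, 74 mm from the tub's axis when open, 76.5 mm when shut. It moves with the section: about 103 mm above the worktop when open, 97 mm when shut.
- press4 (a point): Point to press on rim section 4: on its top face, at the middle of its arc, 74 mm from the tub's axis when open, 76.5 mm when shut. It moves with the section: about 103 mm above the worktop when open, 97 mm when shut.
- press5 (a point): Point to press on rim section 5: on its top face, at the middle of its arc, 74 mm from the tub's axis when open, 76.5 mm when shut. It moves with the section: about 103 mm above the worktop when open, 97 mm when shut.
- press6 (a point): Point to press on rim section 6: on its top face, at the middle of its arc, 74 mm from the tub's axis when open, 76.5 mm when shut. It moves with the section: about 103 mm above the worktop when open, 97 mm when shut.
- jar: Bystander: glass jar with a brass-coloured cap, 66 mm across, 93 mm high, loose. Origin: centre of its underside.
- shaker: Bystander: pepper shaker, glass with a steel top, 46 mm across, 77 mm high, loose. Origin: centre of its underside.
- tin_low: Bystander: lower (blue) of two stacked flat tins, 74 x 104 x 24 mm, loose. Origin: centre of its underside.
- tin_high: Bystander: upper (yellow) tin, the same size, lying on the blue one. Origin: centre of its underside.

How it is judged:
By the outcome, as a careful person would: the job done as asked, in the order asked, and still so for the second after the job is handed in, with the robot touching nothing.
It also fails if it takes over 48 s, if anything falls off the work surface, if the arm or the gripper's body presses on something with over 40 N, if the wrist force passes 120 N, or if a joint passes its speed limit or range.

## Working session

There is one attempt and no reset: what is moved stays moved. The work goes in short steps, Python scripts to look and compute and a tool call to move; the robot and the scene stay as the last step left them, time stands still between calls to the robot, and variables do not carry over. Pictures are saved under pics/ and viewed, and the job is handed in when it is done.

Besides the shell and the picture viewer there is one more tool, called after ">>>" in YAML: its name, and indented under it one key for each argument. move_arm: Moves the arm, as the interface text tells. Its arguments: {"type":"object","properties":{"increments":{"type":"string"},"newtons":{"type":"number"}},"required":["increments"]}

```bash
mkdir -p pics; cat > h.py <<'E'
import numpy as np, cv2
from station import bot, vision
def snap(n,f):
    im,d=vision.read_camera(n); cv2.imwrite('pics/%s.png'%f,im[:,:,::-1]); np.savez('pics/%s.npz'%f,im=im,d=d); return im,d
def cloud(n,d):
    c=vision.calibration(n)
    h,w=d.shape; K=np.array([[c['fx'],0,c['cx']],[0,c['fy'],c['cy']],[0,0,1.]])
    u,v=np.meshgrid(np.arange(w),np.arange(h))
    p=cv2.undistortPoints(np.stack([u,v],-1).reshape(-1,1,2).astype(np.float64),K,np.array([c['k1'],0,0,0.])).reshape(h,w,2)
    X=np.dstack([p[...,0]*d,p[...,1]*d,d])
    return (X-np.asarray(c['t']))@np.asarray(c['R'])
E
python3 - <<'E'
from h import *
o=bot.get_obs(); print(o)
for n in ('scene','top'): 
    snap(n,n+'0'); c=vision.calibration(n); print(n,c)
E
```

```text
{'t': 0.0, 'q': array([-1.45809908,  0.47779248,  0.02235837,  1.55646832, -0.01146624,
        1.1093245 , -0.08310584]), 'joint_vel': array([ 6.22958965e-04,  8.40300772e-04, -5.29556284e-04, -2.06135128e-03,
       -8.91015385e-04,  3.54563370e-05,  3.20936928e-04]), 'joint_torque': array([ 7.65088007e-04, -5.96467710e+01,  1.60782617e+00, -2.81189150e+01,
        1.23030500e-02,  9.49789421e-03,  9.16317262e-07]), 'eef_pos': array([0.14773395, 0.65801143, 0.23032409]), 'tool_rot': array([-1.39931858e-05,  1.10167454e-01,  9.93912603e-01, -9.32058593e-04]), 'contact_force': array([-0.27137043, -0.07803467, -0.16479466]), 'torque': array([-0.0246296 ,  0.03152757, -0.03563243]), 'gripper_width': 1.0011675327023446}
scene {'fx': 441.87865265314025, 'fy': 441.87865265314025, 'cx': 279.98681261275624, 'cy': 209.86958034368877, 'k1': -0.12295248537744305, 'R': array([[ 0.14491947,  0.98934594,  0.01389061],
       [ 0.63109229, -0.08161181, -0.77140264],
       [-0.76205044,  0.12055752, -0.63619574]]), 't': array([-0.12967521, -0.27747828,  1.35068732])}
top {'fx': 502.6939614194834, 'fy': 502.6939614194834, 'cx': 277.38988585764804, 'cy': 205.87018772879134, 'k1': -0.15496042691726897, 'R': array([[-0.01909631, -0.99980538, -0.00495244],
       [-0.98564713,  0.01965642, -0.1676704 ],
       [ 0.16773512,  0.00167948, -0.98583067]]), 't': array([0.06366274, 0.57684663, 0.84612476])}
```

View pics/scene0.png

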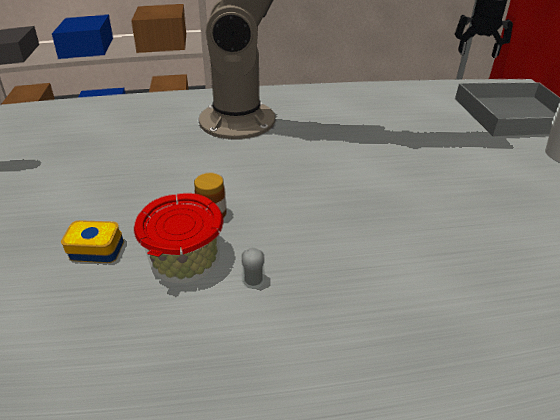

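View pics/top0.png

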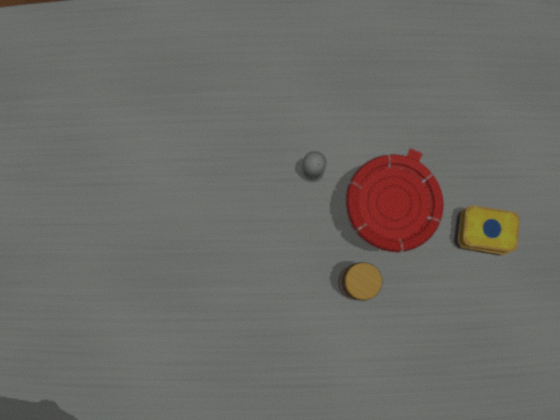

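The top view shows the lid at about (395,203) with its tab at (414,155). The gaps are at (390,161), (428,180), (434,218), (402,245), (363,229) and (356,184). The jar is at (363,282), the shaker at (315,165) and the tins at (490,229).

```bash
python3 - <<'E'
from h import *
z=np.load('pics/top0.npz'); im,d=z['im'],z['d']; P=cloud('top',d)
hsv=cv2.cvtColor(im,cv2.COLOR_RGB2HSV)
m=((hsv[...,0]<8)|(hsv[...,0]>172))&(hsv[...,1]>150)&(P[...,2]>.06)&(P[...,2]<.14)
X=P[m]; print(m.sum(), np.percentile(X[:,2],[2,25,50,75,98]))
# circle via ray cast onto plane of the outer rim edge z
c=vision.calibration('top');R,t=np.array(c['R']),np.array(c['t']);C=-R.T@t
def cast(uv,z):
    K=np.array([[c['fx'],0,c['cx']],[0,c['fy'],c['cy']],[0,0,1.]])
    p=cv2.undistortPoints(np.array(uv,float).reshape(-1,1,2),K,np.array([c['k1'],0,0,0.])).reshape(-1,2)
    D=np.c_[p,np.ones(len(p))]@R; return C+D*((z-C[2])/D[:,2])[:,None]
mm=m.astype(np.uint8); mm=cv2.morphologyEx(mm,cv2.MORPH_CLOSE,np.ones((5,5)))
cn=max(cv2.findContours(mm,0,1)[0],key=cv2.contourArea)[:,0].astype(float)
E=cast(cn,.105)[:,:2]; 
keep=np.ones(len(E),bool)
for _ in range(8):
    A=np.c_[2*E[keep],np.ones(keep.sum())]; s=np.linalg.lstsq(A,(E[keep]**2).sum(1),rcond=None)[0]
    ctr=s[:2]; r=np.sqrt(s[2]+ctr@ctr); rr=np.linalg.norm(E-ctr,axis=1); keep=abs(rr-r)<.003
print('circle',ctr,r,keep.mean())
tab=E[rr>r+.007]; a=tab.mean(0)-ctr; print('tab ang',np.degrees(np.arctan2(a[1],a[0])),rr.max(),len(tab))
Y=X[:,:2]; print('depth centroid',Y.mean(0))
g=cast([(390,161),(428,180),(434,218),(402,245),(363,229),(356,184)],.1)[:,:2]-ctr
an=np.degrees(np.arctan2(g[:,1],g[:,0]));print('gaps',an,an%60)
# panel height / bystanders
rad=np.linalg.norm(P[...,:2]-ctr,axis=2)
print('panel z',np.median(P[rad<.05][:,2]),'rim z',np.median(P[m&(rad>.078)&(rad<.083)][:,2]))
print('desk z',np.median(P[300:400,150:300,2]))
for n,b in dict(jar=(340,260,385,302),shaker=(300,150,328,180),tins=(458,203,520,253)).items():
    Q=P[b[1]:b[3],b[0]:b[2]].reshape(-1,3);Q=Q[Q[:,2]>.04];print(n,Q.min(0),Q.max(0),Q.mean(0))
z=np.load('pics/scene0.npz'); im,d=z['im'],z['d']; P=cloud('scene',d);hsv=cv2.cvtColor(im,cv2.COLOR_RGB2HSV)
m=((hsv[...,0]<8)|(hsv[...,0]>172))&(hsv[...,1]>150)&(P[...,2]>.06)&(P[...,2]<.14)&(P[...,0]>.3)&(P[...,0]<1)
X=P[m];print('scene',X.mean(0),X.min(0),X.max(0))
E
```

```text
7054 [0.08754538 0.09008055 0.09195499 0.10042195 0.10469023]
circle [ 0.57135942 -0.14534074] 0.08107626846163025 0.9195804195804196
tab ang -25.598813505493002 0.09742290977218052 18
depth centroid [ 0.57326401 -0.14761778]
gaps [   2.24353762  -58.4272808  -112.76959304 -172.73075065  128.54651989
   62.70092773] [2.24353762 1.5727192  7.23040696 7.26924935 8.54651989 2.70092773]
panel z 0.09039606917411674 rim z 0.10227724062014501
desk z -0.0003420470168455505
jar [ 0.41100605 -0.11990275  0.04038259] [0.47415671 0.05089056 0.93117113] [ 0.44107164 -0.08359782  0.09440971]
shaker [ 0.42785811 -0.03567755  0.0401468 ] [0.67170677 0.05089056 0.93117113] [ 0.64773535 -0.01319128  0.07491021]
tins [ 0.42785811 -0.39333062  0.04012631] [0.5728828  0.05089056 0.93117113] [ 0.52860239 -0.33302443  0.05305277]
scene [ 0.57648    -0.15058067  0.09475581] [ 0.49045828 -0.23322167  0.07966253] [ 0.66545452 -0.06597401  0.10631653]
```

>>> move_arm:
  increments: "0 40 -45 0 0 0 0;0 40 -45 0 0 0 0;0 40 -45 0 0 0 0;0 40 -45 0 0 0 0;0 40 -45 0 0 0 0;0 40 -45 0 0 0 0;0 40 -45 0 0 0 0;0 40 -45 0 0 0 0"

```text
t: 1.1
eef_pos: [0.4687, 0.297, 0.2312]
tool_rot: [-0.0, 0.11, 0.994, -0.0]
contact_force: [0.4, 0.7, 0.8]
gripper_width: -0.0
```

>>> move_arm:
  increments: "0 5 -50 0 0 0 0;0 5 -50 0 0 0 0;0 5 -50 0 0 0 0;0 5 -50 0 0 0 0;0 5 -50 0 0 0 0;0 5 -50 0 0 0 0;0 0 0 0 0 0 0;0 0 0 0 0 0 0"

```text
t: 2.1
eef_pos: [0.4976, -0.0008, 0.2311]
tool_rot: [-0.0, 0.11, 0.994, 0.0]
contact_force: [-0.1, 0.4, 0.1]
gripper_width: -0.002
```

```bash
python3 - <<'E'
from h import *
o=bot.get_obs(); print(o['t'],o['eef_pos'],o['tool_rot'],o['q'],o['contact_force'],o['gripper_width'])
snap('wrist','w1');c=vision.calibration('wrist');print(c)
E
```

```text
2.1 [ 0.49759843 -0.00081828  0.23108488] [-3.01679068e-04  1.10170401e-01  9.93912655e-01  1.61532272e-04] [-0.44481078  0.18536984  0.36722784  1.99072687 -0.08030526  0.97962657
  1.31152942] [-0.13451825  0.38600363  0.11801418] -0.0021217753213128745
{'fx': 336.5766784575855, 'fy': 336.5766784575855, 'cx': 277.37561586350074, 'cy': 212.72041518740903, 'k1': -0.05683700986029629, 'hand_eye': array([[ 6.80353677e-05, -9.64460279e-01, -2.64227866e-01,
         6.72031244e-02],
       [ 9.99999981e-01,  1.13381784e-04, -1.56368295e-04,
        -3.53145101e-04],
       [ 1.80769636e-04, -2.64227850e-01,  9.64460269e-01,
        -1.42427404e-01],
       [ 0.00000000e+00,  0.00000000e+00,  0.00000000e+00,
         1.00000000e+00]])}
```

View pics/w1.png

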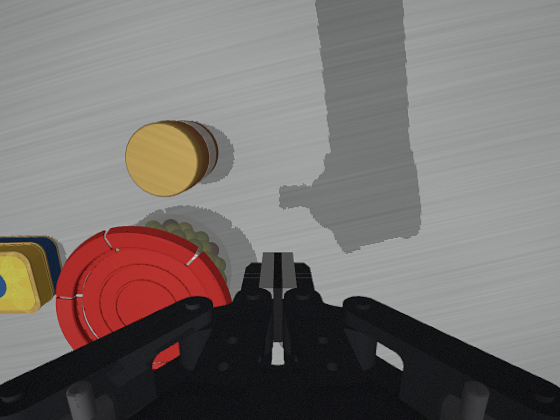

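The wrist view shows the red lid at lower left, partly hidden by the gripper. Three gaps are visible at (107,240), (193,257) and (70,296), and the panel rings are centred near (145,305). I'll use it as a third measurement of the centre.

```bash
cat >> h.py <<'E'
def wcloud(d,o):
    c=vision.calibration('wrist');H=np.array(c['hand_eye'])
    h,w=d.shape; K=np.array([[c['fx'],0,c['cx']],[0,c['fy'],c['cy']],[0,0,1.]])
    u,v=np.meshgrid(np.arange(w),np.arange(h))
    p=cv2.undistortPoints(np.stack([u,v],-1).reshape(-1,1,2).astype(np.float64),K,np.array([c['k1'],0,0,0.])).reshape(h,w,2)
    X=np.dstack([p[...,0]*d,p[...,1]*d,d])@H[:3,:3].T+H[:3,3]
    from scipy.spatial.transform import Rotation
    q=o['tool_rot'];R=Rotation.from_quat([q[1],q[2],q[3],q[0]]).as_matrix()
    return X@R.T+o['eef_pos']
def fit(E,tol=.002):
    keep=np.ones(len(E),bool)
    for _ in range(10):
        A=np.c_[2*E[keep],np.ones(keep.sum())]; s=np.linalg.lstsq(A,(E[keep]**2).sum(1),rcond=None)[0]
        c=s[:2]; r=np.sqrt(s[2]+c@c); keep=abs(np.linalg.norm(E-c,axis=1)-r)<tol
    return c,r,keep.mean()
E
python3 - <<'E'
from h import *
o=bot.get_obs()
z=np.load('pics/w1.npz'); P=wcloud(z['d'],o); im=z['im']
hsv=cv2.cvtColor(im,cv2.COLOR_RGB2HSV)
m=((hsv[...,0]<8)|(hsv[...,0]>172))&(hsv[...,1]>150)&(P[...,2]>.06)&(P[...,2]<.14)
def fits(P,m,lab):
    # rim inner edge and outer edge by height class
    X=P[m]
    # outer boundary: farthest per angle bin about rough centre
    c0=np.array([.573,-.1475]); a=np.arctan2(*(X[:,:2]-c0).T[::-1]);rr=np.linalg.norm(X[:,:2]-c0,axis=1)
    b=(np.degrees(a)//5).astype(int); E=[]
    for k in np.unique(b):
        i=np.where(b==k)[0]
        if len(i)<15: continue
        j=i[np.argsort(rr[i])[-3:]].tolist(); E.append(np.median(X[j,:2],0))
    E=np.array(E); print(lab,'outer',fit(E,.003),len(E))
    print('   panel z',np.median(X[rr<.055][:,2]),'outer z',np.median(X[(rr>.08)&(rr<.086)][:,2]))
fits(P,m,'wrist')
print('desk',np.median(P[60:100,30:200,2]))
for n in('top','scene'):
    z=np.load('pics/%s0.npz'%n);P2=cloud(n,z['d']);h=cv2.cvtColor(z['im'],cv2.COLOR_RGB2HSV)
    fits(P2,((h[...,0]<8)|(h[...,0]>172))&(h[...,1]>150)&(P2[...,2]>.06)&(P2[...,2]<.14)&(np.linalg.norm(P2[...,:2]-[.573,-.1475],axis=2)<.11),n)
c=np.array([.573,-.1475])
for u,v in((107,240),(193,257),(70,296)):
    g=P[v,u,:2]-c; print('gap',np.degrees(np.arctan2(g[1],g[0])),np.linalg.norm(g))
E
```

```text
wrist outer (array([ 0.56372455, -0.14486548]), np.float64(0.07626324135060353), np.float64(0.5283018867924528)) 53
   panel z 0.0906518344342376 outer z 0.09979255680463037
desk -0.0001800152142978073
top outer (array([ 0.57194824, -0.1461059 ]), np.float64(0.08121859554680076), np.float64(0.9444444444444444)) 72
   panel z 0.0903665811474463 outer z 0.10108068846968551
scene outer (array([ 0.57538541, -0.14927032]), np.float64(0.08192861045986005), np.float64(0.9305555555555556)) 72
   panel z 0.09025639791126444 outer z 0.09862564118346528
gap -171.60222060633117 0.07494214254712579
gap 124.30094713444785 0.07449602805909622
gap -117.28078048791015 0.06831641233971109
```

The top, scene and wrist views agree to about 2 mm: lid centre about (0.5735, -0.1475), tab at -25°, gaps at 5° + 60k. Panel height reads 90.4 mm against 91 mm given. I'll press at radius 75 mm, starting with section 4 at (0.5055, -0.1158).

>>> move_arm:
  increments: "0 4 -57.5 0 0 0 0;0 4 -57.5 0 0 0 0;0 0 0 -58 0 0 0;0 0 0 -58 0 0 0;0 0 0 0 0 0 0;0 0 0 -3 0 0 0;0 0 0 -3 0 0 0;0 0 0 0 0 0 0"

```text
t: 3.15
eef_pos: [0.5068, -0.1162, 0.1107]
tool_rot: [0.001, 0.11, 0.994, 0.0]
contact_force: [-0.3, 1.1, 0.1]
gripper_width: -0.001
```

>>> move_arm:
  increments: "0 0 0 -3 0 0 0;0 0 0 -3 0 0 0;0 0 0 -2 0 0 0;0 0 0 -2 0 0 0;0 0 0 -2 0 0 0;0 0 0 -1 0 0 0;0 0 0 0 0 0 0;0 0 0 0 0 0 0"

```text
t: 4.15
eef_pos: [0.5059, -0.1165, 0.0969]
tool_rot: [0.0, 0.11, 0.994, 0.0]
contact_force: [-3.5, 0.4, 8.7]
gripper_width: -0.0
```

```bash
python3 - <<'E'
from h import *
snap('wrist','w2')
E
```

```text
(no output)
```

View pics/w2.png

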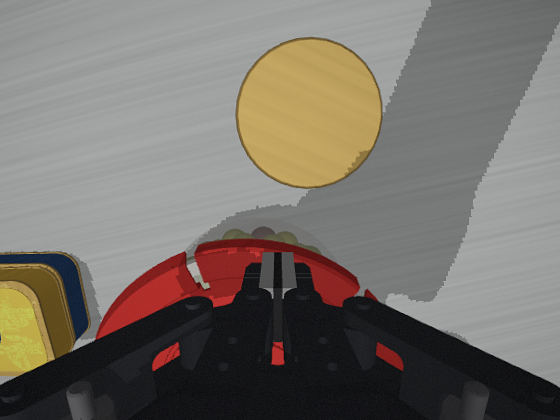

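The pressed section at (280,255) now lies lower than its neighbour at the left gap (195,268). I'll press 1 mm more, then lift and check.

>>> move_arm:
  increments: "0 0 0 -1 0 0 0;0 0 0 0 0 0 0;0 0 0 8 0 0 0;0 0 0 10 0 0 0;0 0 0 10 0 0 0;0 6 -75 0 0 0 0;0 0 0 0 0 0 0;0 0 0 -10 0 0 0"

```text
t: 5.2
eef_pos: [0.5113, -0.1789, 0.1137]
tool_rot: [0.001, 0.111, 0.994, 0.0]
contact_force: [-0.2, -0.2, -0.6]
gripper_width: 0.002
```

```bash
cat >> h.py <<'E'
def rims(P,m,c,a0=-25):
    d=P[...,:2]-c; r=np.linalg.norm(d,axis=2); a=np.degrees(np.arctan2(d[...,1],d[...,0]))
    for k in range(6):
        da=(a-a0-60*k+180)%360-180
        s=m&(abs(da)<24)&(r>.078)&(r<.083)
        print(k+1,s.sum(),'z outer %.4f'%(np.median(P[s][:,2]) if s.sum() else np.nan), end='; ')
    print()
def red(im,P):
    h=cv2.cvtColor(im,cv2.COLOR_RGB2HSV)
    return ((h[...,0]<8)|(h[...,0]>172))&(h[...,1]>130)&(P[...,2]>.06)&(P[...,2]<.14)&(np.linalg.norm(P[...,:2]-[.573,-.1475],axis=2)<.11)
def chk(n,f):
    im,d=snap(n,f);P=cloud(n,d);m=red(im,P);rims(P,m,CT[n]);return P,m
CT={'top':np.array([.572,-.146]),'scene':np.array([.5752,-.1493])}
E
python3 - <<'E'
from h import *
for n in('top','scene'):
    z=np.load('pics/%s0.npz'%n);P=cloud(n,z['d']);rims(P,red(z['im'],P),CT[n])
    chk(n,n+'1')
o=bot.get_obs();print(o['t'],o['eef_pos'],o['contact_force'])
E
```

```text
1 105 z outer 0.1030; 2 100 z outer 0.1025; 3 116 z outer 0.1001; 4 127 z outer 0.1010; 5 105 z outer 0.1030; 6 97 z outer 0.1031; 
1 98 z outer 0.1029; 2 94 z outer 0.1027; 3 118 z outer 0.1004; 4 113 z outer 0.0961; 5 36 z outer 0.1026; 6 43 z outer 0.1028; 
1 152 z outer 0.0978; 2 153 z outer 0.0978; 3 63 z outer 0.1021; 4 58 z outer 0.1029; 5 64 z outer 0.1027; 6 57 z outer 0.1028; 
1 158 z outer 0.0983; 2 161 z outer 0.0979; 3 65 z outer 0.1025; 4 48 z outer 0.0968; 5 50 z outer 0.1027; 6 61 z outer 0.1025; 
5.3 [ 0.50997047 -0.17712703  0.11197932] [-0.89780562  0.50121847 -0.55829465]
```

View pics/top1.png

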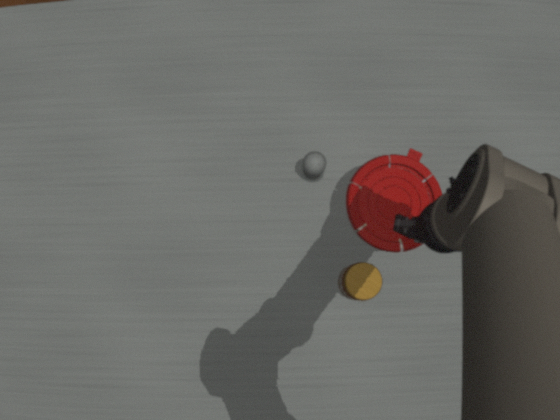

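View pics/scene1.png

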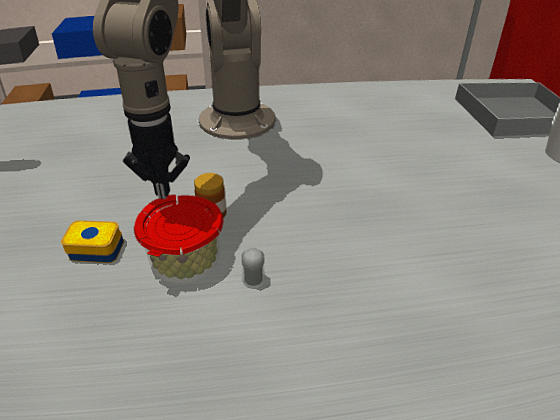

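Section 4 now reads 96 mm in both views, down from 101 to 103 mm, so it is shut. The tub and bystanders haven't moved. Next is section 5.

>>> move_arm:
  increments: "0 1 -12 -2 0 0 0;0 0 0 -4 0 0 0;0 0 0 -3 0 0 0;0 0 0 -3 0 0 0;0 0 0 -2 0 0 0;0 0 0 -2 0 0 0;0 0 0 -2 0 0 0;0 0 0 0 0 0 0"

```text
t: 6.3
eef_pos: [0.512, -0.1903, 0.0968]
tool_rot: [0.0, 0.11, 0.994, 0.001]
contact_force: [-5.8, 2.6, 18.1]
gripper_width: 0.001
```

>>> move_arm:
  increments: "0 0 0 8 0 0 0;0 0 0 10 0 0 0;0 34 -16 10 0 0 0;0 34 -16 0 0 0 0;0 0 0 -5 0 0 0;0 0 0 -5 0 0 0;0 0 0 0 0 0 0;0 0 0 0 0 0 0"

```text
t: 7.3
eef_pos: [0.5792, -0.2224, 0.1134]
tool_rot: [-0.0, 0.11, 0.994, 0.0]
contact_force: [-0.2, 0.2, 0.3]
gripper_width: 0.002
```

Now over section 6 at (0.580, -0.222), with commanded z 113 mm. I'll press it.

>>> move_arm:
  increments: "0 0 0 -5 0 0 0;0 0 0 -3 0 0 0;0 0 0 -2 0 0 0;0 0 0 -2 0 0 0;0 0 0 -2 0 0 0;0 0 0 -2 0 0 0;0 0 0 -2 0 0 0;0 0 0 0 0 0 0"

```text
t: 8.3
eef_pos: [0.5798, -0.2224, 0.0968]
tool_rot: [-0.0, 0.11, 0.994, 0.001]
contact_force: [-5.4, 3.6, 15.4]
gripper_width: 0.001
```

>>> move_arm:
  increments: "0 0 0 8 0 0 0;0 0 0 10 0 0 0;0 31 21 10 0 0 0;0 31 22 0 0 0 0;0 0 0 -5 0 0 0;0 0 0 -5 0 0 0;0 0 0 0 0 0 0;0 0 0 0 0 0 0"

```text
t: 9.3
eef_pos: [0.6411, -0.1806, 0.1134]
tool_rot: [-0.0, 0.111, 0.994, -0.0]
contact_force: [0.8, -0.3, -0.7]
gripper_width: -0.002
```

```bash
python3 - <<'E'
from h import *
for n in('top','scene'): chk(n,n+'2')
E
```

```text
1 53 z outer 0.1022; 2 94 z outer 0.1022; 3 115 z outer 0.1005; 4 119 z outer 0.0957; 5 107 z outer 0.0962; 6 74 z outer 0.0960; 
1 161 z outer 0.0984; 2 161 z outer 0.0979; 3 67 z outer 0.1021; 4 47 z outer 0.0970; 5 0 z outer nan; 6 41 z outer 0.0960;
```

View pics/scene2.png

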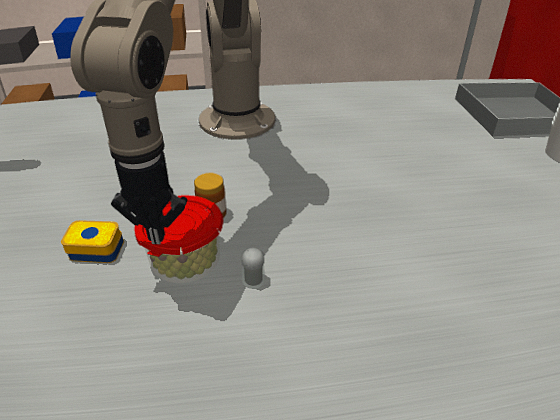

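Sections 4, 5 and 6 read 96 mm, so all three are shut. In the scene view the tub and bystanders are unmoved. Next are sections 1 and 2.

>>> move_arm:
  increments: "0 0 0 -5 0 0 0;0 0 0 -3 0 0 0;0 0 0 -2 0 0 0;0 0 0 -2 0 0 0;0 0 0 -2 0 0 0;0 0 0 -2 0 0 0;0 0 0 -2 0 0 0;0 0 0 0 0 0 0"

```text
t: 10.4
eef_pos: [0.6419, -0.1797, 0.0968]
tool_rot: [0.0, 0.11, 0.994, 0.0]
contact_force: [-4.1, 2.0, 13.9]
gripper_width: -0.002
```

>>> move_arm:
  increments: "0 0 0 8 0 0 0;0 0 0 10 0 0 0;0 -3 37 10 0 0 0;0 -3 38 0 0 0 0;0 0 0 -5 0 0 0;0 0 0 -5 0 0 0;0 0 0 0 0 0 0;0 0 0 0 0 0 0"

```text
t: 11.4
eef_pos: [0.6357, -0.106, 0.1133]
tool_rot: [-0.0, 0.111, 0.994, -0.0]
contact_force: [-0.7, -0.3, -0.2]
gripper_width: 0.002
```

>>> move_arm:
  increments: "0 0 0 -5 0 0 0;0 0 0 -3 0 0 0;0 0 0 -2 0 0 0;0 0 0 -2 0 0 0;0 0 0 -2 0 0 0;0 0 0 -2 0 0 0;0 0 0 -2 0 0 0;0 0 0 0 0 0 0"

```text
t: 12.4
eef_pos: [0.6359, -0.1047, 0.0969]
tool_rot: [0.0, 0.11, 0.994, 0.0]
contact_force: [-5.5, 1.5, 15.8]
gripper_width: -0.002
```

>>> move_arm:
  increments: "0 0 0 8 0 0 0;0 0 0 10 0 0 0;0 -34 16 10 0 0 0;0 -34 16 0 0 0 0;0 0 0 -5 0 0 0;0 0 0 -5 0 0 0;0 0 0 0 0 0 0;0 0 0 0 0 0 0"

```text
t: 13.4
eef_pos: [0.5684, -0.0732, 0.1132]
tool_rot: [0.0, 0.11, 0.994, -0.0]
contact_force: [-0.6, 0.6, -0.2]
gripper_width: -0.0
```

```bash
python3 - <<'E'
from h import *
for n in('top','scene'): chk(n,n+'3')
E
```

```text
1 0 z outer nan; 2 0 z outer nan; 3 19 z outer 0.0989; 4 0 z outer nan; 5 0 z outer nan; 6 0 z outer nan; 
1 169 z outer 0.0926; 2 183 z outer 0.0916; 3 46 z outer 0.1017; 4 51 z outer 0.0966; 5 51 z outer 0.0965; 6 61 z outer 0.0962;
```

View pics/scene3.png

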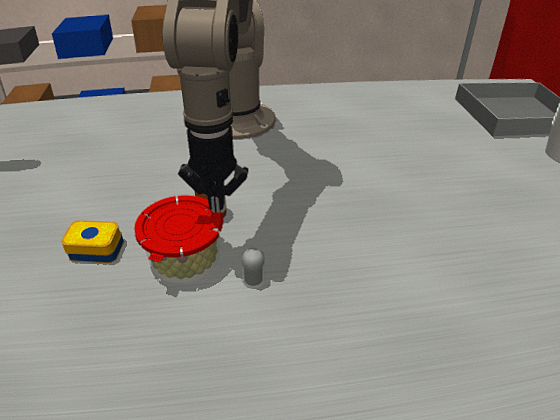

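Sections 1 and 2 dropped in the scene view, from 98 to 92 mm, which includes some skirt. Only section 3 is left. I'll press it, then clear away.

>>> move_arm:
  increments: "0 0 0 -5 0 0 0;0 0 0 -3 0 0 0;0 0 0 -2 0 0 0;0 0 0 -2 0 0 0;0 0 0 -2 0 0 0;0 0 0 -2 0 0 0;0 0 0 -2 0 0 0;0 0 0 0 0 0 0"

```text
t: 14.5
eef_pos: [0.5678, -0.0729, 0.0967]
tool_rot: [-0.0, 0.11, 0.994, 0.0]
contact_force: [-6.5, 1.8, 16.7]
gripper_width: -0.003
```

>>> move_arm:
  increments: "0 0 0 8 0 0 0;0 0 0 30 0 0 0;0 0 0 55 0 0 0;0 -10 60 0 0 0 0;0 -10 60 0 0 0 0;0 -10 60 0 0 0 0;0 -10 60 0 0 0 0;0 -10 60 0 0 0 0"

```text
t: 15.5
eef_pos: [0.5174, 0.2291, 0.1885]
tool_rot: [0.0, 0.11, 0.994, 0.0]
contact_force: [1.1, 0.1, 0.5]
gripper_width: 0.0
```

```bash
python3 - <<'E'
from h import *
for n in('top','scene'): chk(n,n+'4')
o=bot.get_obs();print(o['t'],o['eef_pos'])
c=lambda f:cv2.resize(cv2.imread('pics/%s.png'%f)[a:b,l:r],None,fx=4,fy=4,interpolation=2)
a,b,l,r=140,310,300,450; cv2.imwrite('pics/c1.png',cv2.resize(cv2.imread('pics/top4.png')[140:270,300,None] if 0 else cv2.imread('pics/top4.png')[140:260,300:500],None,fx=4,fy=4))
for n in ('top','scene'):
    A=cv2.imread('pics/%s0.png'%n);B=cv2.imread('pics/%s4.png'%n)
    cv2.imwrite('pics/d_%s.png'%n,cv2.absdiff(A,B)*3)
E
```

```text
1 108 z outer 0.0965; 2 103 z outer 0.0966; 3 111 z outer 0.0955; 4 118 z outer 0.0961; 5 106 z outer 0.0965; 6 110 z outer 0.0967; 
1 172 z outer 0.0928; 2 185 z outer 0.0919; 3 67 z outer 0.0965; 4 43 z outer 0.0965; 5 48 z outer 0.0967; 6 66 z outer 0.0963; 
15.6 [0.5154628  0.2361318  0.18797815]
```

View pics/c1.png

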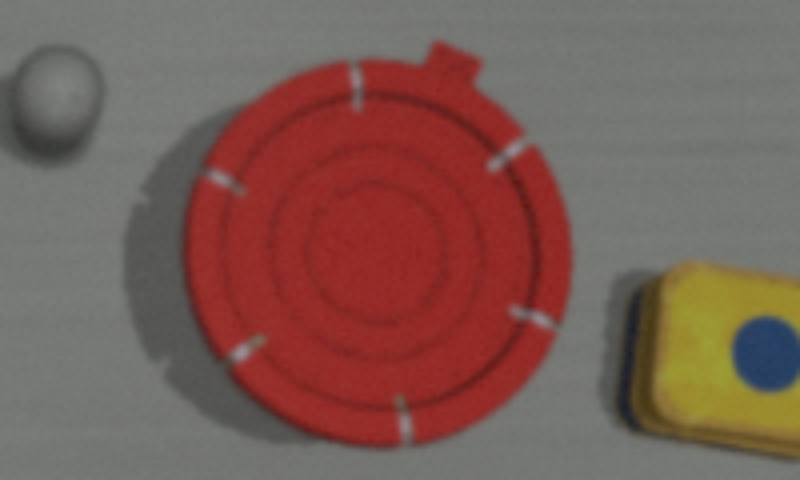

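View pics/d_top.png

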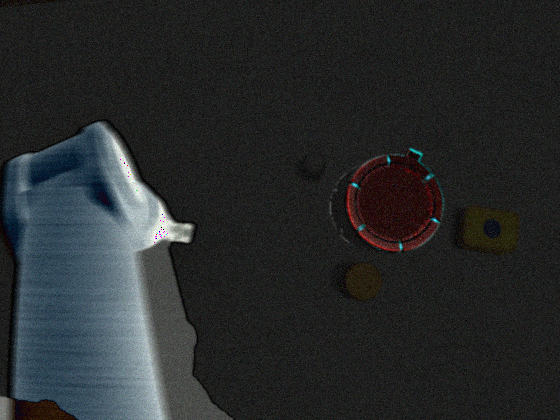

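View pics/scene4.png

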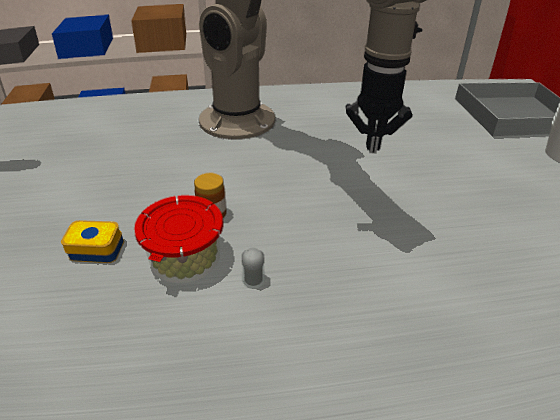

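All six sections read 95.5 to 96.7 mm in the top view, level all round. The difference image shows changes only at the lid's rim and in the robot, and the bystanders haven't moved. Handing in.

```bash
python3 -c "
from station import bot
print(bot.hand_in())"
```

```text
the job is handed in; nothing more can be done
None
```

I pressed each of the six rim sections once with the shut fingertips, in the order 4, 5, 6, 1, 2, 3. The final presses I read were about 14–18 N (section 4 was only read at 9 N, before a last 1 mm push). I then lifted clear and handed in at about 15.6 s of the 48 s allowed.

- **Sections shut:** the top camera put every section's outer edge at 95.5–96.7 mm, down from 100–103 mm at the start. Shut is 97 mm, and the cameras are good to about 2 mm.
- **One disagreement:** the scene camera agrees for sections 3 to 6. For sections 1 and 2, nearest that camera, it read about 92–93 mm. I put this down to it also seeing the side of the rim there. Those two had read about 5 mm higher while open.
- **Nothing disturbed:** before-and-after top pictures show no visible movement of the tub, jar, shaker or tins. The only changes were at the lid's rim, its shadow and the robot.

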